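# Lock the hold-down arm of a sawing jig with its pin

### The job

Swing the hold-down arm of the jig fully shut over the clamped profile and lock it there: lift the longer of the two lock pins up and off its hook and put it down through the fork and the arm until its collar rests on the fork, and let go of it. Leave the short pin hanging and do not disturb the other things lying about.

Things in the scene. Friction and masses are not known exactly. Their poses are not given: they have to be found in the camera images.
- jig: Fixed jig: aluminium base plate 130 x 230 x 12 mm, origin under its centre, z up; a sawn profile lies in it under the arm. Arm pivot at (20, -80) mm. Steel fork at (20, 80) mm: two level plates 44 x 44 x 10 mm, tops at z=43 and 71 mm, joined by a web on the +x side, open to -x, with 13 mm holes in line. The arm's end swings in between them.
- fork_hole (a point): Centre of the hole's mouth (1 mm chamfer) on the top face of the fork's upper plate, 71 mm above the bench; axes as the jig's. Going down: plate 10 mm, gap 3, arm 12 (13 mm hole), gap 3, lower plate 10, then 21 mm of air.
- hold_arm (a joint): Angle of the level aluminium arm about its upright pivot, rad: 0 fully shut on its end stop (arm along the jig's +y, its hole in line with the fork's), growing to 1.25 as the free end swings out to the jig's -x. Arm 12 mm thick, top face 58 mm above the bench, 160 mm from pivot to hole. It stays where it is left; about 1.5 N at the knob moves it.
- pivot (a point): On the arm's pivot axis, at the height of the arm's top face, 58 mm above the bench; axes as the jig's.
- knob (a point): On the axis of the upright round black knob on the arm, 80 mm above the bench: knob 18 mm in diameter, from 66 to 98 mm above the bench, 80 mm from the pivot. Axes turn with the arm (y towards its free end).
- long_pin: The longer steel lock pin, the one to use. Origin on its axis at the underside of the collar; z up along the axis. Round shank 10 mm in diameter from z=0 down to z=-48 mm, the last 5 mm tapered to 5 mm diameter; collar 22 mm in diameter, z=0 to 6 mm; flat grip with an eye above it. Hangs upright by the eye. 55 to 110 g.
- long_pin_grip (a point): Middle of the longer pin's flat grip, 27 mm above the pin's origin; axes as the pin's. The grip is a house-shaped frame 10 mm thick (x), 32 mm wide (y), z=6 to 48 mm from the pin's origin; its outer sides (+-y) are flat up to 38 mm. The eye runs along x: 20 mm wide, from 12 mm up to a peak at 43 mm. While it hangs, the hook's rod passes through it along x.
- long_pin_tip (a point): Centre of the lower end of the longer pin's shank, 48 mm below the pin's origin.
- short_pin: The shorter steel lock pin, too short for this fork. Origin on its axis at the underside of the collar; z up along the axis. Round shank 10 mm in diameter from z=0 down to z=-24 mm, the last 5 mm tapered to 5 mm diameter; collar 22 mm in diameter, z=0 to 6 mm; flat grip with an eye above it. Hangs upright by the eye. 55 to 110 g.
- stand_a: Fixed hook stand of the longer pin; origin under its round foot (64 mm), 12 mm post. Rod 6 mm thick, centre 160 mm high, leaves the post to the stand's -x: level to 70 mm out, then turned up, tip 82 mm out and 12 mm higher. The pin hangs about 50 mm out. To take it off, raise it 14 to 22 mm (room 24 mm), then move it out along -x by over 45 mm.
- stand_b: Fixed hook stand of the shorter pin; origin under its round foot (64 mm), 12 mm post. Rod 6 mm thick, centre 160 mm high, leaves the post to the stand's -x: level to 70 mm out, then turned up, tip 82 mm out and 12 mm higher. The pin hangs about 50 mm out. To take it off, raise it 14 to 22 mm (room 24 mm), then move it out along -x by over 45 mm.
- angle_bracket: Bystander: die-cast corner bracket, 42 x 42 x 42 mm, loose on the bench behind the jig; origin under its centre.
- profile_piece: Bystander: short sawn piece of grey slotted profile, 45 x 70 x 45 mm, loose on the bench behind the jig; origin under its centre.
- parts_tray: Bystander: small clear box of parts, 101 x 62 x 30 mm, loose on the bench near the front edge; origin under its centre.

How it is judged:
At the end, for the whole second after the job is handed in: The arm is shut (joint below 0.04 rad) and the longer pin stands at rest, upright within 0.12 rad, through fork and arm: its collar and its tip within 5 mm of the axis of the fork's hole and the collar's underside within 4 mm of the fork's top face (value of joint hold_arm below 0.04 rad and horizontal distance between each of long_pin, long_pin_tip and fork_hole below 0.005 m and z of long_pin in the frame of fork_hole between -0.004 and 0.004 m and angle between long_pin's own z axis and vertical below 0.12 rad and linear speed of long_pin below 0.02 m/s); the robot touches nothing.
It fails at once if the short pin is moved more than 30 mm from where it hung (distance of short_pin from where it was at the start of the episode above 0.03 m).
It fails at once if the angle bracket is moved more than 20 mm (distance of angle_bracket from where it was at the start of the episode above 0.02 m).
It fails at once if the profile piece is moved more than 20 mm (distance of profile_piece from where it was at the start of the episode above 0.02 m).
It fails at once if the parts tray is moved more than 20 mm (distance of parts_tray from where it was at the start of the episode above 0.02 m).
It also fails if it takes over 61 s, if anything falls off the work surface, if the arm or the gripper's body presses on something with over 40 N, if the wrist force passes 120 N, or if a joint passes its speed limit or range.

### The arm

A 6-joint arm with a two-finger parallel gripper is mounted at the origin on a cart in front of the work surface, level with it; the furniture and walls round the work are solid. World frame = base frame: x ahead of the robot, y to its left, z up, the work surface at z = 0. Lengths are in m, angles in rad, forces in N, time in s.
With the tool pointing down it reaches from about 0.35 to 0.85 m from the base axis. Payload 8.1 kg.
Tool frame: the origin (TCP) lies on the mounting face of the last link; the fingertips stand 186 mm ahead of it and the grasp point (between the pads) lies 167 mm ahead of it; z points along the fingers, y is the line along which they close (so a half turn about z gives the same grasp; the last joint's range is limited). The gripper opens to 93 mm and grips with 3 to 60 N. Pads are 15 mm wide; open, the fingers measure 128 mm over their backs; the gripper's body (75 mm by 188 mm) begins 65 mm behind the grasp point.
Start: joints at [1.06, 0.13, 1.488, -0, 1.523, -0.085], TCP at [0.248, 0.546, 0.405] pointing down, gripper open.
Joint ranges: [-2.96, 2.96], [-0.89, 2.26], [0.02, 2.5], [-1.34, 4.48], [0, 2.73], [-2.66, 2.66]. Speed limits (rad/s): [2.39, 2.39, 2.79, 3.14, 3.14, 3.14].

### API

Orientations are given as a rotation vector (axis times angle).
In Python, from plant import * gives the robot as it stands. The module is installed in compiled form; this text tells all that it offers.
- The arm moves only by the tool arm_command, never from a script. Its argument "increments" is a list of rows, each a list of 6 numbers: the shift along the tool's x, y, z in units of 0.2 m (1.0 is 0.2 m), then the turn, a rotation vector about the tool's x, y, z in units of pi rad (1.0 is pi rad). A call has exactly 5 rows; each row is the pose to reach, as a shift and turn from the pose commanded when the call began, along the tool's axes at that moment, turning the shorter way round; what a row does not reach only later rows make up. A row lasts 1/8 s, in which the tool goes at most 62.5 mm and 10.7 degrees, less where a joint would pass 70% of its speed; a pose out of reach is approached as far as the arm can. A call with a number of a shift or a turn outside -1 to 1 is refused whole. A call with a gripper value outside its range is refused whole. "fingers" is the closure, from -1 (fully open) to 1 (shut), set as the call begins (left out, the last holds). The fingers move at their own pace and stop on an object; "force" is the grip in N (left out, the last holds). Time passes only in rows, so rows that repeat a pose let the fingers close, or fill a call up. It gives the time, the measured TCP pose, the force, the opening and the grip force at its end, in the units of the state.
- read_state(): the state, without advancing time (a new reading comes with each control period).
- read_camera(name): name is "side" or "top" or "wrist"; returns a dict with "image" (420x560x3 uint8, red, green, blue), "fx", "fy", "cx", "cy" (pixels), "k1" (the pictures are not rectified: a ray, as slopes to the right and down, at radius r is drawn at 1 + k1 r^2 times it, then the intrinsics apply), "T" (4x4, takes a point from camera to world coordinates). Camera axes: x right, y down, z forward; pixel columns grow to the right and rows downward; lengths in m; the calibration is good to about 2 mm. A picture is of the moment at which its call begins. There is no depth.
- close_job(): hands the job in; it is judged then, once.
The state is a dict: "t": time; "q": joint angles; "dq": joint speeds; "joint_torque": joint torques, N m; "tool_pos": TCP position; "orientation": TCP orientation; "force": force on the tool from outside, world axes, zero at the start; "wrist_torque": the same for the moment, N m; "opening": finger opening in m; "gripper_force": force on a finger pad.
Only numpy, scipy, OpenCV 4.12 (cv2) and the standard library are available. Lean on these libraries where they do the work, as an engineer would, in place of code of your own. Each camera call takes 0.05 s, during which the arm holds its last target. There are 200 camera calls.

## Working session

There is one attempt and no reset: what is moved stays moved. The work goes in short steps, Python scripts to look and compute and a tool call to move; the robot and the scene stay as the last step left them, time stands still between calls to the robot, and variables do not carry over. Pictures are saved under pics/ and viewed, at most 12 in all, crops included, and the job is handed in when it is done.

Besides the shell and the picture viewer there is one more tool, called after "Call:" by a JSON object that holds its "fn" and its "kwargs", one argument or row to a line. arm_command: Moves the arm, as the interface text tells. Shifts and turns lie within -1 to 1; 1 stands for 0.2 m of shift or pi rad of turn. Its arguments: {"type":"object","properties":{"increments":{"type":"array","items":{"type":"array","items":{"type":"number","minimum":-1,"maximum":1}}},"fingers":{"type":"number"},"force":{"type":"number"}},"required":["increments"]}

```bash
mkdir -p pics; cat > h.py <<'E'
from plant import *
import numpy as np, cv2
from scipy.spatial.transform import Rotation as R
import pickle
def snap(n,f):
    c=read_camera(n); cv2.imwrite(f'pics/{f}.png',c['image'][:,:,::-1]); pickle.dump(c,open(f'pics/{f}.pkl','wb')); return c
def load(f): return pickle.load(open(f'pics/{f}.pkl','rb'))
def ray(c,u,v):
    K=np.array([[c['fx'],0,c['cx']],[0,c['fy'],c['cy']],[0,0,1.]])
    p=cv2.undistortPoints(np.array([[[u,v]]],float),K,np.array([c['k1'],0,0,0.]))[0,0]
    T=c['T']; d=T[:3,:3]@np.array([p[0],p[1],1]); return T[:3,3],d
def atz(c,u,v,z):
    o,d=ray(c,u,v); return o+d*(z-o[2])/d[2]
def proj(c,P):
    T=c['T']; p=T[:3,:3].T@(np.array(P)-T[:3,3]); x,y=p[:2]/p[2]; s=1+c['k1']*(x*x+y*y)
    return np.array([c['fx']*x*s+c['cx'],c['fy']*y*s+c['cy']])
def tri(a,ua,b,ub):
    o1,d1=ray(a,*ua); o2,d2=ray(b,*ub)
    s=np.linalg.lstsq(np.c_[d1,-d2],o2-o1,rcond=None)[0]
    p,q=o1+s[0]*d1,o2+s[1]*d2; return (p+q)/2,np.linalg.norm(p-q)
E
python3 - <<'E'
from h import *
for n in ('top','side','wrist'):
    c=snap(n,n+'0'); print(n,c['T'].round(3).tolist(),c['fx'],c['k1'])
s=read_state(); print(s['t'],s['tool_pos'],s['orientation'],s['opening'],R.from_rotvec(s['orientation']).as_matrix().round(3))
a,b=[cv2.imread(f'pics/{n}0.png') for n in('top','side')]
E
```

```text
top [[0.061, -0.974, 0.217, 0.381], [-0.998, -0.059, 0.019, 0.122], [-0.005, -0.217, -0.976, 0.928], [0.0, 0.0, 0.0, 1.0]] 379.8001243848771 -0.03457445975169214
side [[0.995, -0.047, 0.091, 0.479], [-0.102, -0.367, 0.925, -0.864], [-0.01, -0.929, -0.37, 0.492], [0.0, 0.0, 0.0, 1.0]] 501.9513459152265 0.002447670970766117
wrist [[0.413, 0.87, 0.269, 0.174], [0.911, -0.394, -0.123, 0.579], [-0.001, 0.296, -0.955, 0.384], [0.0, 0.0, 0.0, 1.0]] 347.3453497763077 0.011810247740100624
0.15 [0.24771996 0.54626483 0.40392675] [-6.63726107e-01 -3.07029920e+00  2.19216294e-03] 0.0935200856899947 [[-0.911  0.413 -0.001]
 [ 0.413  0.911 -0.001]
 [ 0.    -0.001 -1.   ]]
```

View pics/top0.png

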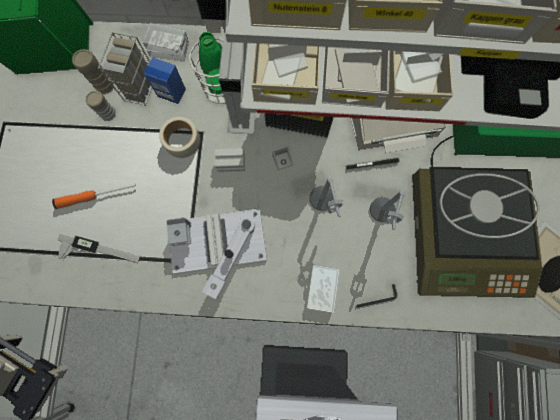

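View pics/side0.png

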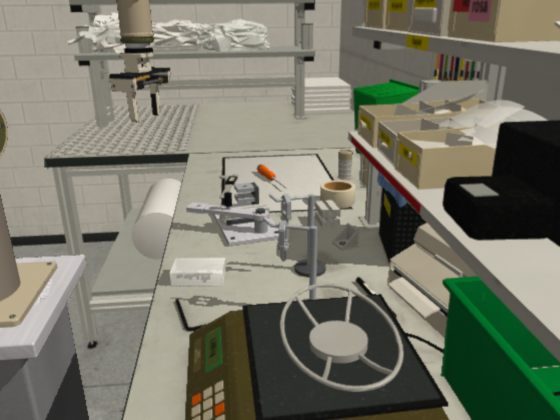

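The top view shows the jig at about (217,240) with the fork at (178,232), the pivot at (246,226) and the knob at about (228,254). The stands are at (322,196) and (383,208). Next I'll enlarge both views.

```bash
python3 - <<'E'
from h import *
a=cv2.imread('pics/top0.png'); b=cv2.imread('pics/side0.png')
x=cv2.resize(a[170:310,160:280],None,fx=4,fy=4,interpolation=cv2.INTER_CUBIC) #480x560
y=cv2.resize(a[170:230,300:410],None,fx=2.9,fy=2.9,interpolation=cv2.INTER_CUBIC)
x2=np.zeros((560,800,3),np.uint8); x2[:,:480]=x; x2[:y.shape[0],480:480+y.shape[1]]=y
cv2.imwrite('pics/c1.png',x2)
cv2.imwrite('pics/c2.png',cv2.resize(b[170:290,180:340],None,fx=5,fy=5,interpolation=cv2.INTER_CUBIC))
E
```

```text
(no output)
```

View pics/c1.png

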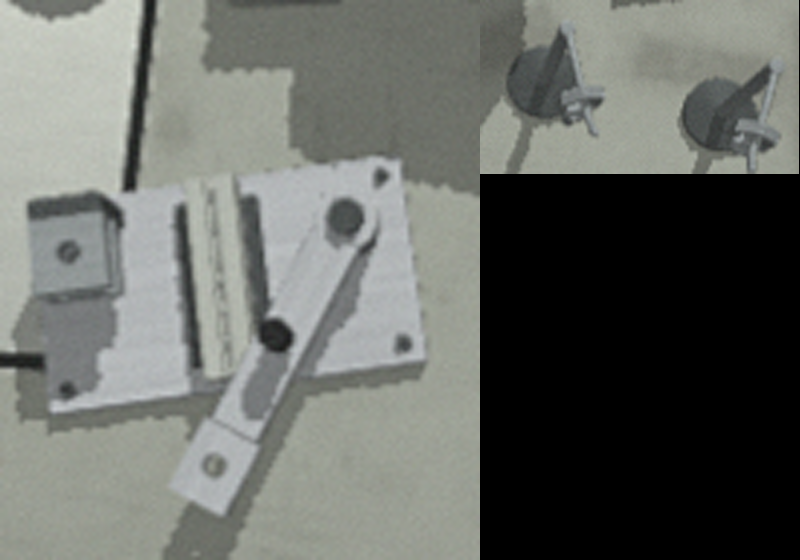

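View pics/c2.png

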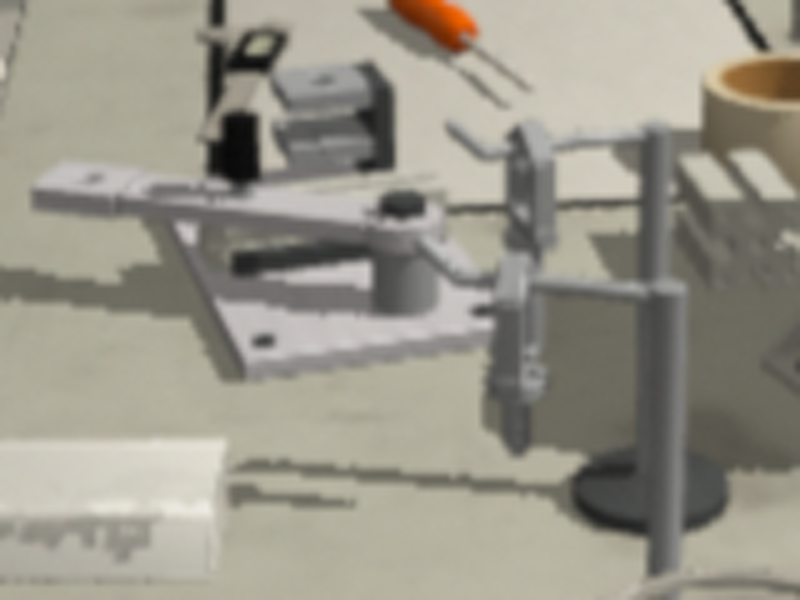

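Only the nearer pin (stand at y≈-0.13) shows its whole shank, which is short: collar at crop (520,378), tip at (515,450). The long pin should therefore be on the left, farther stand. The wrist camera will confirm that. Now I'll compute positions.

```bash
python3 - <<'E'
from h import *
t,s=load('top0'),load('side0')
for n,a,b,z in [('fork',(177,233),(244.4,185.4),.071),('armhole',(213.5,286.2),(199.4,206),.058),('knobtop',(228.7,253.2),(228,193),.098),('pivot',(246.5,224.2),(260.4,210),.062),('postA',(330.3,180.3),(311,195),.163),('hooktipA',(339,215.9),(270.4,195),.172),('footA',(321.4,198.3),None,.006),('postB',(402.4,192.4),(312,227.5),.163),('hooktipB',(394.1,227.9),(266,217),.172),('footB',(384,209),None,.006),('traycorner',(312,264),None,.03),('traycorner2',(336,311),None,.03),('pinA eye',(336.2,204.5),(286,195),.165)]:
    print(n,atz(t,*a,z).round(4), tri(t,a,s,b) if b else '')
E
```

```text
fork [0.5053 0.364  0.071 ] (array([0.5072016 , 0.36411734, 0.0709435 ]), np.float64(0.0037354561207386303))
armhole [0.3915 0.2709 0.058 ] (array([0.39436182, 0.27154669, 0.05557058]), np.float64(0.005699408133461095))
knobtop [0.4639 0.2376 0.098 ] (array([0.4656269 , 0.23776473, 0.0974626 ]), np.float64(0.0034299651008056972))
pivot [0.5371 0.2072 0.062 ] (array([0.53829324, 0.20713203, 0.0634035 ]), np.float64(0.002870013986414614))
postA [0.623  0.0288 0.163 ] (array([0.62560727, 0.02837301, 0.16059313]), np.float64(0.003444535827712371))
hooktipA [0.5457 0.0099 0.172 ] (array([0.54683845, 0.00980469, 0.17141105]), np.float64(0.0019881552877633515))
footA [0.6243 0.0304 0.006 ] 
postB [ 0.6059 -0.1228  0.163 ] (array([ 0.60538114, -0.12326116,  0.16102949]), np.float64(0.002038225001726629))
hooktipB [ 0.5276 -0.1022  0.172 ] (array([ 0.52916973, -0.10174109,  0.17392989]), np.float64(0.0038347577188560717))
footB [ 0.6063 -0.1265  0.006 ] 
traycorner [0.4573 0.0491 0.03  ] 
traycorner2 [ 0.3533 -0.0104  0.03  ] 
pinA eye [0.5709 0.0153 0.165 ] (array([0.57410352, 0.01541671, 0.16730464]), np.float64(0.007238560161416577))
```

```bash
cat >> h.py <<'E'
def grasp():
    s=read_state(); M=R.from_rotvec(s['orientation']).as_matrix(); return s,M,np.array(s['tool_pos'])+M[:,2]*.167
def goal(P,ang):
    "tool-units row to bring the grasp point to P, tool down, tool y at world angle ang (mod pi)"
    s,M,g=grasp(); y=np.array([np.cos(ang),np.sin(ang),0]); 
    if y@M[:,1]<0: y=-y
    z=np.array([0,0,-1.]); D=np.c_[np.cross(y,z),y,z]
    tp=np.array(P)-z*.167
    return np.r_[M.T@(tp-s['tool_pos'])/.2, R.from_matrix(M.T@D).as_rotvec()/np.pi].round(3)
E
python3 -c "
from h import *
print(grasp()[2],goal([.465,.238,.16],1.146))"
```

```text
[0.24761017 0.54605009 0.23692692] [-1.626 -0.954  0.386 -0.    -0.    -0.   ]
```

Call:
{"fn": "arm_command", "kwargs": {
  "increments": [
    [-0.8, -0.47, 0.1, 0, 0, 0],
    [-0.8, -0.47, 0.1, 0, 0, 0],
    [-0.8, -0.47, 0.1, 0, 0, 0],
    [-0.8, -0.47, 0.1, 0, 0, 0],
    [-0.8, -0.47, 0.1, 0, 0, 0]
  ]
}}

```text
t: 0.78
tool_pos: [0.3546, 0.3949, 0.3847]
orientation: [-0.665, -3.07, -0.0]
force: [-1.0, 0.3, 0.6]
opening: 0.0932
gripper_force: 0.0
```

Call:
{"fn": "arm_command", "kwargs": {
  "increments": [
    [-0.82, -0.48, 0.28, 0, 0, 0],
    [-0.82, -0.48, 0.28, 0, 0, 0],
    [-0.82, -0.48, 0.28, 0, 0, 0],
    [-0.82, -0.48, 0.28, 0, 0, 0],
    [-0.82, -0.48, 0.28, 0, 0, 0]
  ]
}}

```text
t: 1.4
tool_pos: [0.4642, 0.2405, 0.3287]
orientation: [-0.664, -3.07, -0.001]
force: [-0.3, 0.2, 0.5]
opening: 0.0927
gripper_force: 0.0
```

```bash
python3 -c "
from h import *
c=snap('wrist','w1'); s,M,g=grasp(); print(g,s['q'],s['force'])
for n,P in dict(knob=[.465,.238,.098],fork=[.507,.364,.071],hole=[.393,.271,.058],piv=[.538,.207,.062]).items(): print(n,proj(c,P))
"
```

```text
[0.46393484 0.24125559 0.16212032] [ 3.80936697e-01 -2.99017528e-02  1.79361743e+00  7.82478476e-04
  1.37763541e+00 -7.65320586e-01] [-0.18205536  0.12855855  0.3523829 ]
knob [276.06260241 241.49667373]
fork [461.83801716 209.6818903 ]
hole [276.69508466 113.81080933]
piv [278.86917262 316.05795768]
```

View pics/w1.png

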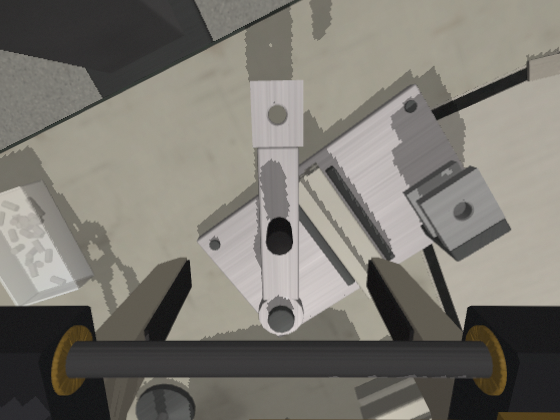

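The wrist view matches the estimates: fork hole at (463,211), arm hole at (277,115), knob at about (280,235). Next I descend on the knob and grip it lightly.

```bash
python3 -c "
from h import *
print(goal([.4655,.239,.086],1.156))
# arc rows relative to a start at phi=1.156
p=np.array([.538,.207])
"
```

```text
[-0.012 -0.007  0.381  0.    -0.    -0.003]
```

Call:
{"fn": "arm_command", "kwargs": {
  "increments": [
    [-0.012, -0.007, 0.2, 0, 0, 0],
    [-0.012, -0.007, 0.36, 0, 0, 0],
    [-0.012, -0.007, 0.38, 0, 0, 0],
    [-0.012, -0.007, 0.38, 0, 0, 0],
    [-0.012, -0.007, 0.38, 0, 0, 0]
  ]
}}

```text
t: 2.08
tool_pos: [0.4666, 0.2382, 0.2548]
orientation: [0.662, 3.068, 0.003]
force: [0.6, 0.4, 0.2]
opening: 0.0928
gripper_force: 0.0
```

Call:
{"fn": "arm_command", "kwargs": {
  "increments": [
    [0, 0, 0, 0, 0, 0],
    [0, 0, 0, 0, 0, 0],
    [0, 0, 0, 0, 0, 0],
    [0, 0, 0, 0, 0, 0],
    [0, 0, 0, 0, 0, 0]
  ],
  "fingers": 1,
  "force": 8
}}

```text
t: 2.7
tool_pos: [0.466, 0.2373, 0.2527]
orientation: [-0.664, -3.071, 0.0]
force: [-1.0, -0.1, -0.2]
opening: 0.0476
gripper_force: 0.0
```

```bash
python3 -c "
from h import *
s,M,g=grasp();print(g,s['opening'],s['gripper_force'],s['force'])
p=np.array([.538,.207])
for f in np.linspace(1.156,.18,11)[1:]:
    print(round(f,2),goal([*(p+.08*np.array([-np.sin(f),np.cos(f)])),.086],f).tolist())
"
```

```text
[0.46596273 0.23725446 0.0856547 ] 0.047554474845197196 0.0 [-0.95333806 -0.12767779 -0.234043  ]
1.06 [0.008, 0.046, -0.002, -0.0, -0.0, 0.028]
0.96 [0.003, 0.084, -0.002, -0.0, -0.0, 0.059]
0.86 [-0.006, 0.122, -0.002, -0.0, -0.0, 0.09]
0.77 [-0.019, 0.159, -0.002, -0.0, -0.0, 0.121]
0.67 [-0.035, 0.195, -0.002, -0.0, -0.0, 0.152]
0.57 [-0.055, 0.228, -0.002, -0.0, -0.0, 0.183]
0.47 [-0.077, 0.26, -0.002, -0.0, -0.0, 0.214]
0.38 [-0.103, 0.289, -0.002, -0.0, -0.0, 0.245]
0.28 [-0.132, 0.316, -0.002, -0.0, -0.0, 0.276]
0.18 [-0.163, 0.34, -0.002, -0.0, -0.0, 0.307]
```

Call:
{"fn": "arm_command", "kwargs": {
  "increments": [
    [0, 0, 0, 0, 0, 0],
    [0, 0, 0, 0, 0, 0],
    [0, 0, 0, 0, 0, 0],
    [0, 0, 0, 0, 0, 0],
    [0, 0, 0, 0, 0, 0]
  ]
}}

```text
t: 3.32
tool_pos: [0.466, 0.2374, 0.2528]
orientation: [-0.664, -3.071, -0.0]
force: [-0.3, 1.6, -0.8]
opening: 0.0177
gripper_force: 8.0
```

Call:
{"fn": "arm_command", "kwargs": {
  "increments": [
    [-0.002, 0.039, 0, 0, 0, 0.031],
    [-0.008, 0.078, 0, 0, 0, 0.062],
    [-0.017, 0.115, 0, 0, 0, 0.093],
    [-0.03, 0.152, 0, 0, 0, 0.124],
    [-0.047, 0.188, 0, 0, 0, 0.155]
  ]
}}

```text
t: 3.95
tool_pos: [0.4893, 0.2685, 0.2527]
orientation: [-1.387, -2.816, 0.001]
force: [-5.6, 3.5, 3.4]
opening: 0.0178
gripper_force: 8.0
```

```bash
python3 -c "
from h import *
s,M,g=grasp();print(g,s['opening'],s['gripper_force'],s['force'])
p=np.array([.538,.207])
d=g[:2]-p; print(np.hypot(*d),np.arctan2(-d[0],d[1]))
for f in np.linspace(.67,.17,6)[1:]:
    print(round(f,2),goal([*(p+.08*np.array([-np.sin(f),np.cos(f)])),.086],f).tolist())
"
```

```text
[0.48886282 0.26865177 0.08568541] 0.017824587585433236 8.001315370202065 [-5.56251987  3.53257399  3.4341361 ]
0.07883782823866785 0.672916150634766
0.57 [0.006, 0.04, -0.002, -0.001, -0.001, 0.027]
0.47 [0.001, 0.079, -0.002, -0.001, -0.001, 0.059]
0.37 [-0.008, 0.118, -0.002, -0.001, -0.001, 0.091]
0.27 [-0.021, 0.156, -0.002, -0.001, -0.001, 0.123]
0.17 [-0.038, 0.192, -0.002, -0.001, -0.001, 0.154]
```

Call:
{"fn": "arm_command", "kwargs": {
  "increments": [
    [0.002, 0.04, 0, 0, 0, 0.03],
    [0, 0.079, 0, 0, 0, 0.06],
    [-0.01, 0.118, 0, 0, 0, 0.092],
    [-0.024, 0.156, 0, 0, 0, 0.123],
    [-0.042, 0.192, 0, 0, 0, 0.154]
  ]
}}

```text
t: 4.58
tool_pos: [0.5248, 0.285, 0.2525]
orientation: [-2.021, -2.401, 0.003]
force: [-15.4, -3.4, 11.8]
opening: 0.0211
gripper_force: 8.0
```

Call:
{"fn": "arm_command", "kwargs": {
  "increments": [
    [0, 0.015, 0, 0, 0, 0],
    [0, 0.03, 0, 0, 0, 0],
    [0, 0.03, 0, 0, 0, 0],
    [0, 0.03, 0, 0, 0, 0],
    [0, 0.03, 0, 0, 0, 0]
  ]
}}

```text
t: 5.2
tool_pos: [0.5294, 0.2859, 0.2524]
orientation: [-2.016, -2.403, 0.008]
force: [-16.5, 1.1, 11.3]
opening: 0.0283
gripper_force: 8.0
```

```bash
python3 -c "
from h import *
s,M,g=grasp();print(g,s['opening'],s['gripper_force'],s['force'])
p=np.array([.538,.207])
d=g[:2]-p; print(np.hypot(*d),np.arctan2(-d[0],d[1]))
print(M.T@s['force'])
"
```

```text
[0.52821003 0.28572044 0.08536978] 0.02831156707736715 8.001556098461151 [-16.46065933   1.12314015  11.2697487 ]
0.0793268625558795 0.1237285217493262
[  3.97425251 -16.09190584 -11.15696502]
```

Call:
{"fn": "arm_command", "kwargs": {
  "increments": [
    [0, 0, 0, 0, 0, 0],
    [0, 0, 0, 0, 0, 0],
    [0, 0, 0, 0, 0, 0],
    [0, 0, -0.2, 0, 0, 0],
    [0, 0, -0.5, 0, 0, 0]
  ],
  "fingers": -0.3
}}

```text
t: 5.82
tool_pos: [0.5308, 0.285, 0.3511]
orientation: [-2.019, -2.404, 0.007]
force: [0.5, -0.3, 0.5]
opening: 0.0603
gripper_force: 0.0
```

```bash
python3 -c "
from h import *
s,M,g=grasp();print(g,s['opening'],s['force'])
print(goal([.56,.12,.25],1.81),goal([.576,.017,.25],1.81))
"
```

```text
[0.53005905 0.28461273 0.18413438] 0.06025275612416237 [ 0.45334764 -0.26435724  0.51981833]
[-0.838 -0.001 -0.328 -0.001  0.002  0.479] [-1.359e+00 -1.100e-02 -3.270e-01 -1.000e-03  2.000e-03  4.790e-01]
```

```bash
python3 - <<'E'
from h import *
s,M,g=grasp(); P=np.array([.55,.10,.25]);print(M.T@(P-g)/.2, (1.81-np.arctan2(M[1,1],M[0,1]))/np.pi,s['q'])
E
```

```text
[-0.92685222 -0.06321694 -0.32770886] 0.5207725714484919 [ 4.07679640e-01  1.69489265e-01  1.54354036e+00 -2.00347087e-04
  1.43380529e+00  2.33759249e-01]
```

Call:
{"fn": "arm_command", "kwargs": {
  "increments": [
    [-0.2, -0.06, -0.33, 0, 0, -0.055],
    [-0.4, -0.06, -0.33, 0, 0, -0.11],
    [-0.6, -0.06, -0.33, 0, 0, -0.165],
    [-0.8, -0.06, -0.33, 0, 0, -0.22],
    [-0.9, -0.06, -0.33, 0, 0, -0.275]
  ]
}}

```text
t: 6.45
tool_pos: [0.5512, 0.1041, 0.4189]
orientation: [0.821, 3.032, -0.0]
force: [-0.3, 0.3, 0.1]
opening: 0.0602
gripper_force: 0.0
```

Call:
{"fn": "arm_command", "kwargs": {
  "increments": [
    [0, 0, 0, 0, 0, -0.055],
    [0, 0, 0, 0, 0, -0.11],
    [0, 0, 0, 0, 0, -0.165],
    [0, 0, 0, 0, 0, -0.22],
    [0, 0, 0, 0, 0, -0.245]
  ]
}}

```text
t: 7.08
tool_pos: [0.551, 0.106, 0.4188]
orientation: [-0.377, 3.119, -0.0]
force: [-0.4, -0.7, -0.2]
opening: 0.0606
gripper_force: 0.0
```

```bash
python3 -c "
from h import *
s,M,g=grasp();print(g,s['opening'],s['force'],s['q'])
c=snap('wrist','w2'); snap('top','t2'); snap('side','s2')
for n,P in dict(pinorig=[.576,.0172,.12],tip=[.576,.0172,.072],post=[.6245,.029,.163],hook=[.546,.0098,.172]).items(): print(n,proj(c,P),proj(load('s2'),P),proj(load('t2'),P))
print(goal([.576,.017,.25],1.81))
a=np.hstack([cv2.imread('pics/w2.png'),cv2.resize(cv2.imread('pics/s2.png')[170:290,230:310],(280,420),interpolation=2)]); cv2.imwrite('pics/m2.png',cv2.resize(a,(800,400)))
"
```

```text
[0.55109899 0.10594403 0.25180512] 0.06056297220079204 [-0.36200067 -0.69557204 -0.15053326] [ 9.86910791e-02  1.97154329e-02  1.57889437e+00 -2.00431635e-04
  1.54268501e+00 -1.71289875e+00]
pinorig [170.57872701 213.70903213] [285.19830567 218.33923374] [332.35802777 207.01892725]
tip [185.25354586 199.38106162] [285.35427998 241.02812852] [329.50307006 211.74497027]
post [159.64901404 292.66652877] [309.53581039 194.01711752] [330.2300676  179.63099231]
hook [143.20370981 192.05232064] [269.42643939 194.85405175] [339.06431487 215.75584278]
[-0.018 -0.462  0.009 -0.     0.    -0.001]
```

View pics/m2.png

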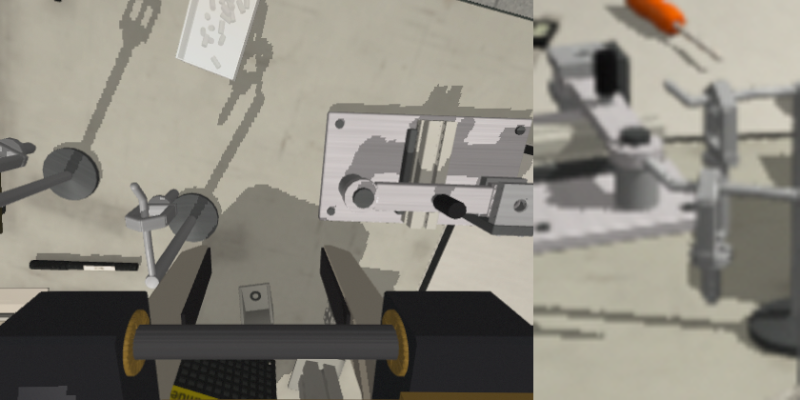

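```bash
python3 -c "
from h import *
cv2.imwrite('pics/c3.png',cv2.resize(cv2.imread('pics/w2.png')[180:310,110:240],(600,600),interpolation=2))
"
```

```text
(no output)
```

View pics/c3.png

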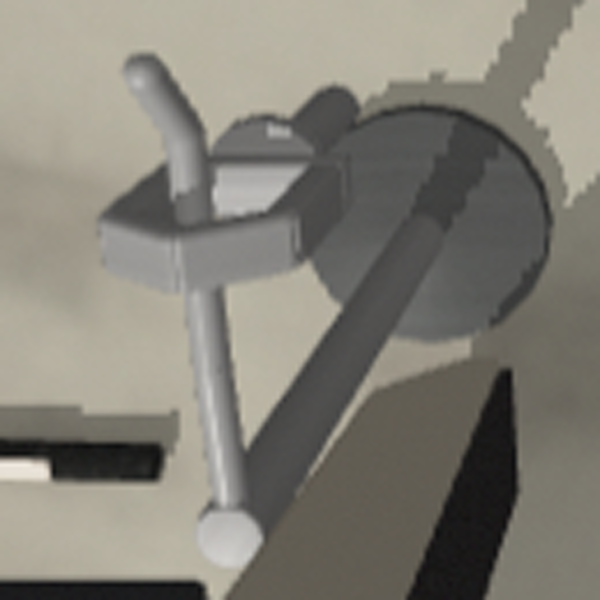

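The crop shows the frame's peak at crop (180,260), the collar at (265,135) and the tip at (345,105). That matches the long pin's projection, so this is the pin to use.

```bash
python3 -c "
from h import *
c=load('w2')
f=lambda x,y:(110+x*130/600,180+y*130/600)
for n,p,z in [('peak',(180,260),.168),('tip',(345,105),.074),('post',(230,535),.163),('hook',(140,72),.172),('gripR',(320,225),.158),('gripL',(102,232),.158),('collar',(262,140),.124)]: print(n,atz(c,*f(*p),z).round(4))
"
```

```text
peak [0.5784 0.0165 0.168 ]
tip [0.5788 0.0177 0.074 ]
post [0.6272 0.0295 0.163 ]
hook [0.5489 0.0082 0.172 ]
gripR [0.5718 0.0344 0.158 ]
gripL [0.5812 0.0009 0.158 ]
collar [0.5724 0.0147 0.124 ]
```

```bash
python3 -c "
from h import *
print(goal([.577,.017,.23],1.83),goal([.577,.017,.146],1.83))"
```

```text
[-0.023 -0.463  0.109 -0.     0.    -0.008] [-0.023 -0.463  0.529 -0.     0.    -0.008]
```

Call:
{"fn": "arm_command", "kwargs": {
  "increments": [
    [-0.02, -0.23, 0, 0, 0, -0.008],
    [-0.023, -0.463, 0.1, 0, 0, -0.008],
    [-0.023, -0.463, 0.11, 0, 0, -0.008],
    [-0.023, -0.463, 0.11, 0, 0, -0.008],
    [-0.023, -0.463, 0.11, 0, 0, -0.008]
  ]
}}

```text
t: 7.85
tool_pos: [0.5771, 0.0183, 0.3975]
orientation: [-0.411, 3.114, 0.0]
force: [-1.1, -1.3, -0.4]
opening: 0.0601
gripper_force: 0.0
```

Call:
{"fn": "arm_command", "kwargs": {
  "increments": [
    [0, 0, 0.12, 0, 0, 0],
    [0, 0, 0.26, 0, 0, 0],
    [0, 0, 0.4, 0, 0, 0],
    [0, 0, 0.42, 0, 0, 0],
    [0, 0, 0.42, 0, 0, 0]
  ]
}}

```text
t: 8.48
tool_pos: [0.5773, 0.0179, 0.3137]
orientation: [-0.412, 3.114, -0.0]
force: [-0.2, -0.2, -0.4]
opening: 0.0606
gripper_force: 0.0
```

```bash
python3 -c "
from h import *
s,M,g=grasp();print(g,s['opening'],s['force'],goal([.577,.017,.146],1.83))
c=snap('wrist','w3');snap('side','s3')
a=np.hstack([cv2.imread('pics/w3.png'),cv2.resize(cv2.imread('pics/s3.png')[130:290,220:330],(280,420),interpolation=2)]); cv2.imwrite('pics/m3.png',cv2.resize(a,(800,400)))
"
```

```text
[0.57746646 0.0178617  0.14671805] 0.06055643410667437 [-0.16056068 -0.20255487 -0.3678736 ] [ 0.003 -0.004  0.004 -0.     0.     0.001]
```

View pics/m3.png

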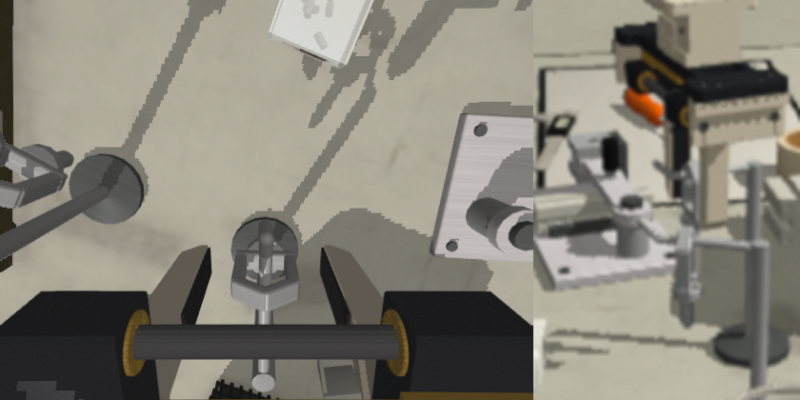

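The pin is centred between the fingers: the frame is at x≈265 and the fingertips are at 210 and 322. Now I close.

Call:
{"fn": "arm_command", "kwargs": {
  "increments": [
    [0, 0, 0, 0, 0, 0],
    [0, 0, 0, 0, 0, 0],
    [0, 0, 0, 0, 0, 0],
    [0, 0, 0, 0, 0, 0],
    [0, 0, 0, 0, 0, 0]
  ],
  "fingers": 1,
  "force": 30
}}

```text
t: 9.2
tool_pos: [0.5772, 0.0173, 0.3129]
orientation: [-0.411, 3.114, 0.0]
force: [-0.4, 1.3, 2.5]
opening: 0.0322
gripper_force: 30.0
```

Call:
{"fn": "arm_command", "kwargs": {
  "increments": [
    [0, 0, 0, 0, 0, 0],
    [0, 0, -0.02, 0, 0, 0],
    [0, 0, -0.05, 0, 0, 0],
    [0, 0, -0.09, 0, 0, 0],
    [0, 0, -0.09, 0, 0, 0]
  ]
}}

```text
t: 9.82
tool_pos: [0.5775, 0.0173, 0.332]
orientation: [-0.41, 3.113, -0.001]
force: [0.4, 0.3, -0.8]
opening: 0.0319
gripper_force: 30.0
```

```bash
python3 -c "
from h import *
s,M,g=grasp();print(g,s['opening'],s['gripper_force'],s['force'],s['wrist_torque'],M.round(3))
print(goal([.577-.09*.966,.017-.09*.259,g[2]],1.83))"
```

```text
[0.57785587 0.01723012 0.16502117] 0.03189448710461576 29.999680625053244 [ 0.4396215   0.32980345 -0.75749041] [ 0.05518728 -0.01678833  0.00330009] [[-0.966 -0.259  0.002]
 [-0.259  0.966 -0.   ]
 [-0.002 -0.001 -1.   ]]
[ 0.453 -0.    -0.001 -0.     0.001  0.001]
```

Call:
{"fn": "arm_command", "kwargs": {
  "increments": [
    [0.06, 0, 0, 0, 0, 0],
    [0.16, 0, 0, 0, 0, 0],
    [0.27, 0, 0, 0, 0, 0],
    [0.38, 0, 0, 0, 0, 0],
    [0.45, 0, 0, 0, 0, 0]
  ]
}}

```text
t: 10.45
tool_pos: [0.4886, -0.0064, 0.3302]
orientation: [0.41, -3.114, -0.0]
force: [-0.2, 0.3, -1.2]
opening: 0.0316
gripper_force: 30.0
```

```bash
python3 -c "
from h import *
s,M,g=grasp();print(g,s['opening'],s['gripper_force'],s['force'],s['wrist_torque'])
for P in [[.49,.1,.2],[.506,.24,.2],[.506,.364,.2]]: print(goal(P,1.83))"
```

```text
[ 0.48840849 -0.00635     0.16315137] 0.03164832738973548 29.999815819559288 [-0.19763451  0.27706791 -1.24986483] [ 0.08419434  0.05429689 -0.0306662 ]
[-0.144  0.512 -0.184  0.    -0.     0.001]
[-4.030e-01  1.167e+00 -1.840e-01  0.000e+00 -0.000e+00  1.000e-03]
[-5.630e-01  1.766e+00 -1.840e-01  0.000e+00 -0.000e+00  1.000e-03]
```

Call:
{"fn": "arm_command", "kwargs": {
  "increments": [
    [0, 0.1, -0.19, 0, 0, 0],
    [-0.12, 0.4, -0.19, 0, 0, 0],
    [-0.22, 0.65, -0.19, 0, 0, 0],
    [-0.28, 0.88, -0.19, 0, 0, 0],
    [-0.28, 0.88, -0.19, 0, 0, 0]
  ]
}}

```text
t: 11.08
tool_pos: [0.4976, 0.1809, 0.3682]
orientation: [0.417, -3.113, -0.001]
force: [-0.1, -0.4, -0.1]
opening: 0.0316
gripper_force: 30.0
```

Call:
{"fn": "arm_command", "kwargs": {
  "increments": [
    [-0.08, 0.25, 0, 0, 0, 0],
    [-0.16, 0.5, 0, 0, 0, 0],
    [-0.24, 0.75, 0, 0, 0, 0],
    [-0.28, 0.87, 0, 0, 0, 0],
    [-0.28, 0.88, 0, 0, 0, 0]
  ]
}}

```text
t: 11.7
tool_pos: [0.5069, 0.3631, 0.3681]
orientation: [0.413, -3.113, 0.001]
force: [0.1, 0.2, 0.1]
opening: 0.0317
gripper_force: 30.0
```

```bash
python3 -c "
from h import *
s,M,g=grasp();print(g,s['opening'],s['gripper_force'],s['force'])
for n in('wrist','top','side'): snap(n,n+'4')
for P in [[.506,.364,.071],[.506,.364,.125]]:
  for n in('wrist','top','side'): print(n,proj(load(n+'4'),P))
w=cv2.resize(cv2.imread('pics/wrist4.png')[120:330,160:440],(480,360),interpolation=2)
sd=cv2.resize(cv2.imread('pics/side4.png')[120:230,200:300],(320,352),interpolation=2)
o=np.zeros((360,800,3),np.uint8);o[:,:480]=w;o[:352,480:]=sd;cv2.imwrite('pics/m4.png',o)
"
```

```text
[0.506778   0.36291969 0.20110458] 0.03173620440281544 29.999713078329684 [0.1491945  0.17926434 0.07230301]
wrist [281.96575418 210.50067555]
top [177.02258844 232.70089454]
side [243.22225445 185.55519013]
wrist [282.69518744 232.59030864]
top [170.47305504 228.65396695]
side [242.42891679 165.41905428]
```

View pics/m4.png

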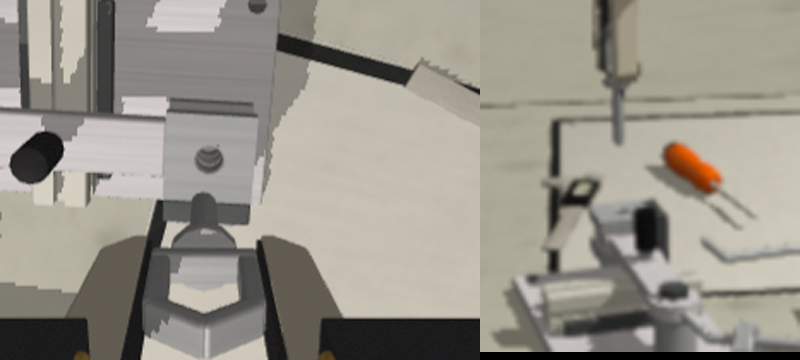

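```bash
python3 -c "
from h import *
c=load('wrist4'); f=lambda x,y:(160+x/480*280,120+y/360*210)
print('hole',atz(c,*f(209,157),.071)); t=atz(c,*f(203.5,195),.126);print('tip',t); print('collar front',atz(c,*f(204,232),.177))
t=load('top4');s=load('side4'); sp=(200+618/480*0+ (618-480)*100/320,120+143*110/352); print(sp,proj(s,[.506,.364,.126]))
print(goal([.5085,.3635,.155],1.83),goal([.506,.364,.155],1.83))
"
```

```text
hole [0.50691728 0.36420828 0.071     ]
tip [0.50717315 0.36149125 0.126     ]
collar front [0.50101218 0.35997295 0.177     ]
(243.125, 164.6875) [242.41398769 165.04019918]
[-0.009  0.008  0.232 -0.    -0.     0.001] [ 0.003  0.014  0.232 -0.    -0.     0.001]
```

Hole at crop (209,157) and tip at (203,195): the tip is about 2.6 mm short in y. I'll correct that and go down to just above the mouth.

```bash
python3 -c "
from h import *
print(goal([.5065,.3654,.152],1.83))"
```

```text
[-0.001  0.02   0.247 -0.    -0.     0.001]
```

Call:
{"fn": "arm_command", "kwargs": {
  "increments": [
    [-0.001, 0.01, 0.06, 0, 0, 0],
    [-0.001, 0.02, 0.14, 0, 0, 0],
    [-0.001, 0.02, 0.22, 0, 0, 0],
    [-0.001, 0.02, 0.245, 0, 0, 0],
    [-0.001, 0.02, 0.245, 0, 0, 0]
  ]
}}

```text
t: 12.48
tool_pos: [0.5061, 0.3667, 0.3188]
orientation: [0.411, -3.113, 0.001]
force: [0.4, 0.1, -0.5]
opening: 0.0317
gripper_force: 30.0
```

```bash
python3 -c "
from h import *
s,M,g=grasp();print(g,s['force'])
for n in('wrist','top','side'): snap(n,n+'5')
for z in [.071,.077]:
  for n in('wrist','side'): print(n,proj(load(n+'5'),[.5069,.364,z]))
w=cv2.resize(cv2.imread('pics/wrist5.png')[150:255,225:335],(500,477),interpolation=2)
sd=cv2.resize(cv2.imread('pics/side5.png')[150:215,220:270],(300,390),interpolation=2)
o=np.zeros((477,800,3),np.uint8);o[:,:500]=w;o[:390,500:]=sd;cv2.imwrite('pics/m5.png',o)
"
```

```text
[0.50587072 0.36662098 0.15182575] [ 0.37163584  0.1275531  -0.53131563]
wrist [276.87351329 231.31841542]
side [243.57183646 185.54014278]
wrist [276.83290387 234.28439833]
side [243.48552073 183.33369176]
```

View pics/m5.png

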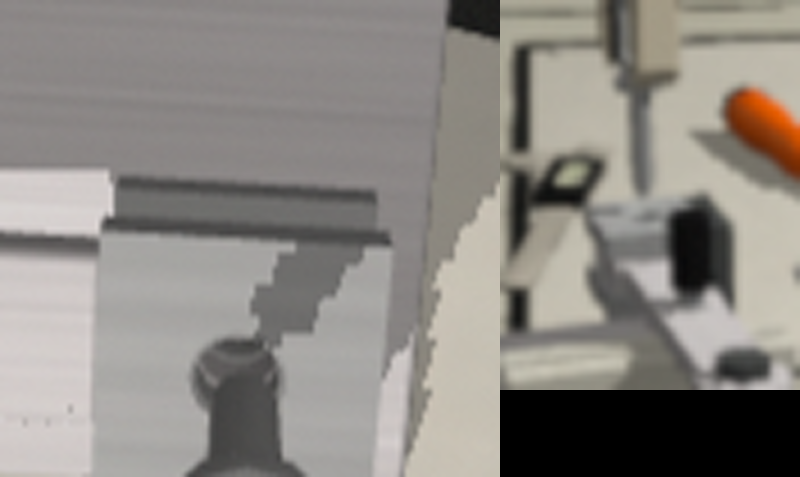

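The tip is just above the mouth and about 1.3 mm too far in +y and 1 mm in -x (hole centre at crop (237,382), tip at (245,386)). I'll correct that and insert gradually.

Call:
{"fn": "arm_command", "kwargs": {
  "increments": [
    [-0.004, -0.008, 0, 0, 0, 0],
    [-0.004, -0.008, 0.02, 0, 0, 0],
    [-0.004, -0.008, 0.04, 0, 0, 0],
    [-0.004, -0.008, 0.06, 0, 0, 0],
    [-0.004, -0.008, 0.08, 0, 0, 0]
  ]
}}

```text
t: 13.25
tool_pos: [0.5074, 0.3655, 0.3033]
orientation: [0.411, -3.114, 0.0]
force: [0.4, 0.2, -1.0]
opening: 0.032
gripper_force: 30.0
```

Call:
{"fn": "arm_command", "kwargs": {
  "increments": [
    [0, 0, 0.02, 0, 0, 0],
    [0, 0, 0.04, 0, 0, 0],
    [0, 0, 0.06, 0, 0, 0],
    [0, 0, 0.06, 0, 0, 0],
    [0, 0, 0.06, 0, 0, 0]
  ]
}}

```text
t: 13.88
tool_pos: [0.5075, 0.3655, 0.2918]
orientation: [-0.411, 3.115, 0.0]
force: [0.2, -0.3, -0.3]
opening: 0.0313
gripper_force: 30.0
```

Call:
{"fn": "arm_command", "kwargs": {
  "increments": [
    [0, 0, 0.02, 0, 0, 0],
    [0, 0, 0.04, 0, 0, 0],
    [0, 0, 0.06, 0, 0, 0],
    [0, 0, 0.08, 0, 0, 0],
    [0, 0, 0.08, 0, 0, 0]
  ]
}}

```text
t: 14.5
tool_pos: [0.5073, 0.3654, 0.2751]
orientation: [0.411, -3.114, 0.001]
force: [-0.4, 0.4, 0.0]
opening: 0.0319
gripper_force: 30.0
```

Call:
{"fn": "arm_command", "kwargs": {
  "increments": [
    [0, 0, 0.015, 0, 0, 0],
    [0, 0, 0.03, 0, 0, 0],
    [0, 0, 0.042, 0, 0, 0],
    [0, 0, 0.05, 0, 0, 0],
    [0, 0, 0.05, 0, 0, 0]
  ]
}}

```text
t: 15.12
tool_pos: [0.5074, 0.3655, 0.2655]
orientation: [0.411, -3.114, 0.0]
force: [0.7, 0.8, -0.3]
opening: 0.032
gripper_force: 30.0
```

Call:
{"fn": "arm_command", "kwargs": {
  "increments": [
    [0, 0, 0.005, 0, 0, 0],
    [0, 0, 0.01, 0, 0, 0],
    [0, 0, 0.01, 0, 0, 0],
    [0, 0, 0.01, 0, 0, 0],
    [0, 0, 0.01, 0, 0, 0]
  ]
}}

```text
t: 15.75
tool_pos: [0.5075, 0.3655, 0.2638]
orientation: [0.411, -3.115, -0.0]
force: [0.0, 0.4, -0.1]
opening: 0.0319
gripper_force: 30.0
```

Call:
{"fn": "arm_command", "kwargs": {
  "increments": [
    [0, 0, 0, 0, 0, 0],
    [0, 0, 0, 0, 0, 0],
    [0, 0, 0, 0, 0, 0],
    [0, 0, 0, 0, 0, 0],
    [0, 0, 0, 0, 0, 0]
  ],
  "fingers": -0.4
}}

```text
t: 16.38
tool_pos: [0.5075, 0.3655, 0.2637]
orientation: [0.411, -3.115, 0.0]
force: [-0.2, -0.4, -0.9]
opening: 0.0649
gripper_force: 0.0
```

Call:
{"fn": "arm_command", "kwargs": {
  "increments": [
    [0, 0, -0.1, 0, 0, 0],
    [0, 0, -0.3, 0, 0, 0],
    [0, 0, -0.55, 0, 0, 0],
    [0, 0, -0.6, 0, 0, 0],
    [0, 0, -0.6, 0, 0, 0]
  ]
}}

```text
t: 17.0
tool_pos: [0.5077, 0.3657, 0.3858]
orientation: [-0.41, 3.112, 0.002]
force: [-0.3, 0.4, -0.8]
opening: 0.065
gripper_force: 0.0
```

```bash
python3 -c "
from h import *
s,M,g=grasp();print(g,s['force'],s['opening'])
for n in('wrist','side'): snap(n,n+'6')
w=cv2.resize(cv2.imread('pics/wrist6.png'),(500,375))
sd=cv2.resize(cv2.imread('pics/side6.png')[140:220,210:280],(300,343),interpolation=2)
o=np.zeros((375,800,3),np.uint8);o[:,:500]=w;o[:343,500:]=sd;cv2.imwrite('pics/m6.png',o)
"
```

```text
[0.50813625 0.36592384 0.21875224] [-0.25657415  0.35600337 -0.76562816] 0.06496693196093078
```

View pics/m6.png

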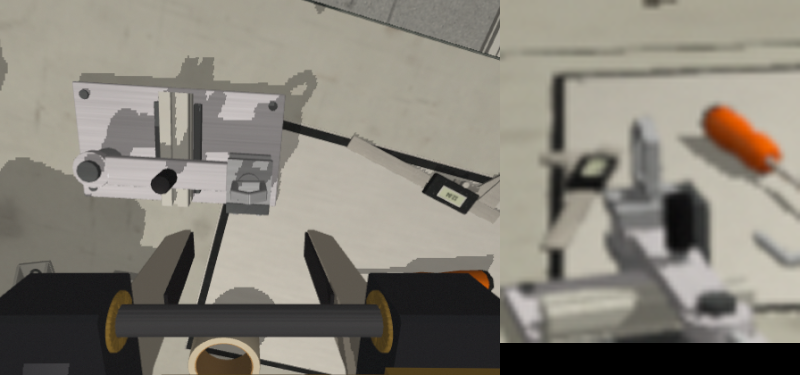

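The pin stands upright in the fork. Its peak is at side pixel (243.8,168), and a seated pin should project to about 167.6. The arm is shut and the gripper is clear.

```bash
python3 -c "
from plant import *
print(close_job())"
```

```text
the job is handed in; nothing more can be done
None
```

I shut the hold-down arm against its stop and put the long pin down through the fork and arm until it was seated on its collar. I then let go and handed the job in after about 17 s. The last pictures show the pin upright with the gripper clear; the hand-in returned no verdict, and I did not re-measure the short pin or the loose parts, though I felt no contact with them.

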